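# Offer up the lid of an instrument case and hold its hinge knuckles in line

### The job

The open aluminium instrument case needs its lid back on its hinges: take the bare aluminium lid (not the green one) out of the wooden stand (the black pull bar on its upper edge gives the grip), bring it upright, as a wide-open lid, to the case's hinge side, and ease it in, without forcing it against the case, until its two brass knuckles sit in the gaps between the case's knuckles and all the pin holes line up. Finish while holding it there: keep it steady in your grip, its weight hanging from you and not resting on the case, so that a workmate can push the hinge pins straight through. Leave the green lid, the pins and the other things on the bench where they are.

Things in the scene. Friction and masses are not known exactly. Their poses are not given: they have to be found in the camera images.
- lid: The lid to fit: bare aluminium tray of folded sheet, upright, hinge edge down; 216 mm wide (y -108..108), 136 high (z 13..149), 12 thick (x 0..12, hollow side at 0). Origin midway between its two hinge knuckles, on their common axis; x to the louvred outer face, y along the hinge, z up to the pull. 0.3 to 0.5 kg, balanced across its width.
- lid_pull (a point): Middle of the aluminium lid's black pull bar, lid frame (6, 0, 139) mm, axes as the lid's: a good TCP point. The bar is 110 mm long (y), 14 thick (x -1..13), z 119..151 mm; grip it from above, fingers closing along x.
- lid_left (a point): Centre of the aluminium lid's +y knuckle: a brass tube along y hanging below the lid's edge, 25 mm long, 16 outside, 9 bore. Lid frame (0, 70, 0) mm, axes as the lid's.
- lid_right (a point): Centre of the aluminium lid's -y knuckle, the same. Lid frame (0, -70, 0) mm.
- case: Open aluminium instrument case, fixed: 136 mm deep (x), 216 wide (y), 85 high to the rim, circuit parts inside below the rim. Origin: centre of its underside; x to its rear wall (the hinge side), z up. Two brass hinge leaves stand on the rear wall. With the lid fitted wide open (up 90 degrees), the lid's x, y, z run along the case's x, y, z.
- case_left (a point): Middle of the +y hinge gap, on the case's hinge axis: lid_left belongs exactly here. Case frame (81, 70, 85) mm, axes as the case's. A fixed brass knuckle (14 mm long, 16 outside, 9 bore) on either side leaves a gap of 30 mm for the 25 mm lid knuckle. Nothing below to land on: 5 mm too low, the lid's edge rests on the case's knuckles.
- case_right (a point): The same for the -y gap: lid_right belongs exactly here. Case frame (81, -70, 85) mm.
- stand: Fixed slotted beech block, 140 (x) by 80 (y) by 55 mm high, origin under its centre. Two grooves along y, 15 wide, 25 deep, at x = +45 and -45 mm; an upright lid in each, outer face to the stand's +x, edge on the groove floor (hinge axis 17 mm above the bench), knuckles hanging free beyond the block's ends. Which lid is in which groove varies.
- green_lid: The wrong lid, painted green: size, frame and pull bar as the aluminium lid, but its knuckles are at y = +90 and -90 mm. In the stand the lids' upper edges are 168 mm above the bench. It stays in its groove.
- pin_tray: Small dark steel tray, 90 x 60 x 16 mm, origin under its centre, holding the two hinge pins. Not to be moved.
- pin_1: Hinge pin, steel rod 5 mm thick, 66 mm long, lying in the tray. Stays there.
- pin_2: The other hinge pin, the same.
- meter: Yellow and black multimeter lying on its back, 150 x 78 x 32 mm, origin under its centre. Not to be moved.
- spray_can: Red spray can, 52 mm across, 142 mm high, origin at the centre of its foot. Not to be moved.
- solder_reel: Metal solder reel standing on its flange, 56 mm across, 40 mm high, origin at the centre of its foot. Not to be moved.
- screwdriver: Orange-handled screwdriver lying on the bench along its own x. Not to be moved.

How it is judged:
On the way:
1. the aluminium lid is lifted out of the stand in the gripper (z of lid in the frame of stand above 0.06 m and contact force between the fingers and lid above 3 N), for 0.2 s.
At the end, for the whole second after the job is handed in: Aluminium lid held by the gripper (over 3 N), upright within 7 degrees, still; each knuckle in its own gap (4 mm along the axis), its bore within 2.5 mm of the case's axis in height and fore and aft; under 2 N between lid and case; green lid moved under 20 mm, the rest under 30 (x of lid_left in the frame of case_left between -0.0025 and 0.0025 m and z of lid_left in the frame of case_left between -0.0025 and 0.0025 m and y of lid_left in the frame of case_left between -0.004 and 0.004 m and x of lid_right in the frame of case_right between -0.0025 and 0.0025 m and z of lid_right in the frame of case_right between -0.0025 and 0.0025 m and y of lid_right in the frame of case_right between -0.004 and 0.004 m and angle between lid's own z axis and vertical below 0.12 rad and contact force between the fingers and lid above 3 N and contact force between lid and case below 2 N and linear speed of lid below 0.02 m/s and distance of green_lid from where it was at the start of the episode below 0.02 m and distance of each of pin_tray, pin_1, pin_2, meter, spray_can, solder_reel, screwdriver from where it was at the start of the episode below 0.03 m); the arm keeps its last pose, push and grip.
It fails at once if the green lid is shifted more than 20 mm or pulled out (distance of green_lid from where it was at the start of the episode above 0.02 m).
It fails at once if the lid or the arm is forced against the case (over 30 N) (contact force between case and anything else above 30 N).
It fails at once if the pin tray, a pin, the multimeter, the spray can, the solder reel or the screwdriver is moved more than 30 mm (distance of any of pin_tray, pin_1, pin_2, meter, spray_can, solder_reel, screwdriver from where it was at the start of the episode above 0.03 m).
It also fails if it takes over 42 s, if anything falls off the work surface, if the arm or the gripper's body presses on something with over 40 N, if the wrist force passes 120 N, or if a joint passes its speed limit or range.

### The arm

A 6-joint arm with a two-finger parallel gripper is mounted at the origin on the work surface. World frame = base frame: x ahead of the robot, y to its left, z up, the work surface at z = 0. Lengths are in m, angles in rad, forces in N, time in s.
With the tool pointing down it reaches from about 0.35 to 0.775 m from the base axis. Payload 7.3 kg.
Tool frame: the origin (TCP) lies between the finger pads, 19 mm behind the fingertips; this is the grasp point; z points along the fingers, y is the line along which they close (so a half turn about z gives the same grasp; the last joint's range is limited). The gripper opens to 92 mm and grips with 3 to 60 N. Pads are 19 mm wide; open, the fingers measure 130 mm over their backs; the gripper's body (75 mm by 190 mm) begins 47 mm behind the grasp point.
Start: joints at [-1.257, 0.342, 1.524, -0, 1.275, -0.146], TCP at [0.233, -0.47, 0.246] pointing down, gripper open.
Joint ranges: [-2.53, 2.53], [-0.77, 2.02], [0.04, 2.7], [-1, 4.14], [0.28, 2.66], [-3.11, 3.11]. Speed limits (rad/s): [2.57, 2.57, 3.14, 3.14, 3.14, 3.14].

### API

Orientations are given as [roll, pitch, yaw] about the fixed x, y, z axes, in that order (R = Rz(yaw) Ry(pitch) Rx(roll)).
In Python, from cell import robot gives the robot as it stands. The module is installed in compiled form; this text tells all that it offers.
- The arm moves only by the tool arm_command, never from a script. Its argument "moves" is a list of rows, each a list of 3 entries, a list of its own where there are three numbers: the shift along the tool's x, y, z in m, then the turn, a rotation vector about the tool's x, y, z in rad, then the finger opening in m, from 0 to 0.0918. In form: [[[dx, dy, dz], [ax, ay, az], claw], ...]. A call has exactly 5 rows; each row is the pose to reach, as a shift and turn from the pose commanded when the call began, along the tool's axes at that moment; what a row does not reach only later rows make up. A row lasts 1/10 s, in which the tool goes at most 50 mm and 8.59 degrees, less where a joint would pass 70% of its speed; a pose out of reach is approached as far as the arm can. A call with a gripper value outside its range is refused whole. The fingers move at their own pace and stop on an object; "squeeze" is the grip in N (left out, the last holds). Time passes only in rows, so rows that repeat a pose let the fingers close, or fill a call up. It gives the time, the measured TCP pose, the force, the opening and the grip force at its end, in the units of the state.
- robot.observe(): the state, without advancing time (a new reading comes with each control period).
- robot.read_camera(name): name is "side" or "top" or "wrist"; returns the picture (420x560x3 uint8, red, green, blue); there is no depth.
- robot.camera_model(name): a dict with "fx", "fy", "cx", "cy" (pixels), "k1" (the pictures are not rectified: a ray, as slopes to the right and down, at radius r is drawn at 1 + k1 r^2 times it, then the intrinsics apply), "R" (3x3) and "t" (3): a world point X has camera coordinates R X + t. Camera axes: x right, y down, z forward; pixel columns grow to the right and rows downward; lengths in m; the calibration is good to about 2 mm. A picture is of the moment at which its call begins: read the wrist's pose just before it. camera_model takes no time and is no camera call; for the wrist camera it gives the pose at the moment of the call.
- robot.hand_in(): hands the job in; it is judged then, once.
The state is a dict: "time": time; "qpos": joint angles; "qvel": joint speeds; "joint_efforts": joint torques, N m; "tool_pos": TCP position; "tool_rot": TCP orientation; "contact_force": force on the tool from outside, world axes, zero at the start; "torque": the same for the moment, N m; "opening": finger opening in m; "grip_force": force on a finger pad.
Only numpy, scipy, OpenCV 4.12 (cv2) and the standard library are available. Lean on these libraries where they do the work, as an engineer would, in place of code of your own. Each camera call takes 0.05 s, during which the arm holds its last target. There are 200 camera calls.

## Working session

There is one attempt and no reset: what is moved stays moved. The work goes in short steps, Python scripts to look and compute and a tool call to move; the robot and the scene stay as the last step left them, time stands still between calls to the robot, and variables do not carry over. Pictures are saved under pics/ and viewed, at most 10 in all, crops included, and the job is handed in when it is done.

Besides the shell and the picture viewer there is one more tool, called after ">>>" as name(argument=value, ...) on one line, values as JSON. arm_command: Moves the arm, as the interface text tells. Its arguments: {"type":"object","properties":{"moves":{"type":"array"},"squeeze":{"type":"number"}},"required":["moves"]}

```bash
mkdir -p pics
cat > h.py <<'E'
import numpy as np, cv2
from scipy.spatial.transform import Rotation as Ro
from cell import robot
def snap(n,f,crop=None,s=1):
    m=robot.camera_model(n); im=robot.read_camera(n)
    np.savez('pics/'+f+'.npz',im=im,**{k:np.array(v) for k,v in m.items()})
    cv2.imwrite('pics/'+f+'.png',im[:,:,::-1])
def load(f): return dict(np.load('pics/'+f+'.npz'))
def crop(f,x0,y0,x1,y1,s,o):
    im=load(f)['im'][y0:y1,x0:x1,::-1]; cv2.imwrite('pics/'+o+'.png',cv2.resize(im,None,fx=s,fy=s,interpolation=cv2.INTER_CUBIC))
def ray(m,u,v):
    d=np.array([(u-m['cx'])/m['fx'],(v-m['cy'])/m['fy']]); x=d.copy()
    for _ in range(30): x=d/(1+m['k1']*(x@x))
    R=m['R'];return -R.T@m['t'], R.T@np.array([x[0],x[1],1])
def onz(m,u,v,z):
    c,d=ray(m,u,v); return c+d*(z-c[2])/d[2]
def proj(m,X):
    X=np.atleast_2d(X)@m['R'].T+m['t']; x=X[:,:2]/X[:,2:]
    x=x*(1+m['k1']*(x**2).sum(1,keepdims=True)); return x*[m['fx'],m['fy']]+[m['cx'],m['cy']]
E
python3 - <<'E'
from h import *
snap('top','t0');snap('side','s0')
a=load('t0')['im'];b=load('s0')['im']
cv2.imwrite('pics/t0b.png',cv2.resize(a[:,:,::-1],(800,600),interpolation=cv2.INTER_CUBIC))
cv2.imwrite('pics/s0b.png',cv2.resize(b[:,:,::-1],(800,600),interpolation=cv2.INTER_CUBIC))
for n in('top','side'):
    m=robot.camera_model(n);print(n,m['fx'],m['k1'],-np.array(m['R']).T@m['t'],np.array(m['R']).round(2).tolist())
E
```

```text
top 383.8630924125493 0.027925831340701455 [0.3714538  0.00819898 1.18994418] [[-0.03, -1.0, -0.01], [-0.98, 0.03, -0.19], [0.19, 0.0, -0.98]]
side 398.04033786869 -0.10769418863513598 [0.08288637 0.54826135 0.90877477] [[-0.73, -0.68, 0.0], [-0.51, 0.55, -0.66], [0.45, -0.48, -0.75]]
```

View pics/t0b.png

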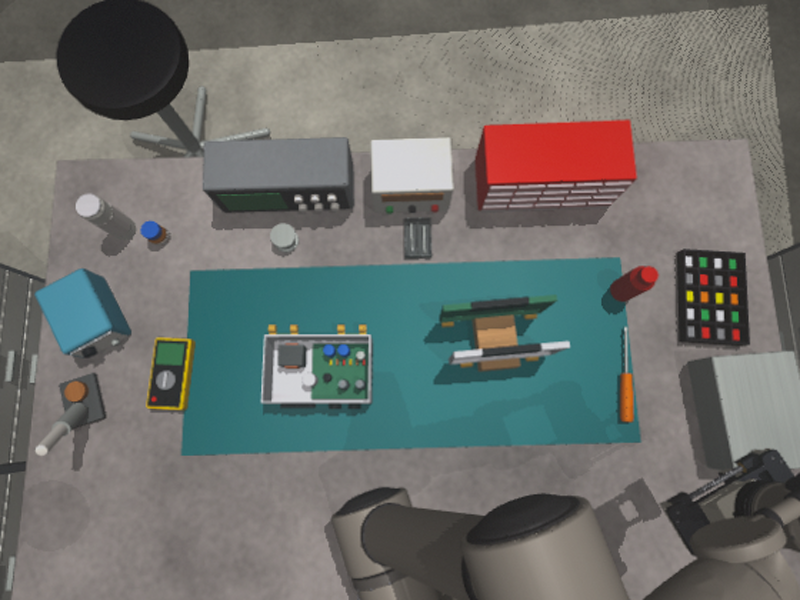

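View pics/s0b.png

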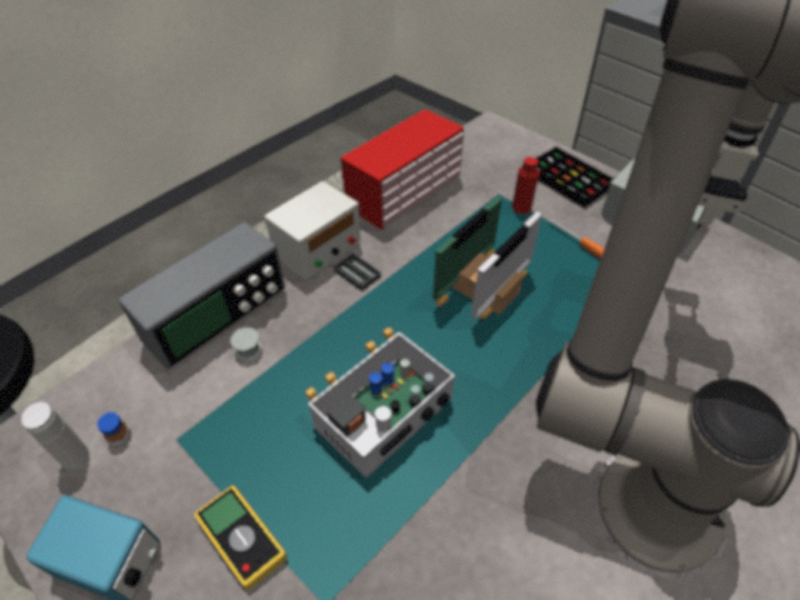

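The aluminium lid, with its black pull, is the one nearer the robot (display px 450–570, 350). The green lid stands behind it. The case is at about (262–371, 335–405), with its hinges on the far (+x) side. Next I'll zoom in.

Run:
```python
from h import *
def c(f,x0,y0,x1,y1,s):
    im=load(f)['im'][y0:y1,x0:x1,::-1]; return cv2.resize(im,None,fx=s,fy=s,interpolation=cv2.INTER_CUBIC)
a=c('t0',300,195,410,275,7.2);cv2.imwrite('pics/ca.png',a)
b=c('t0',170,215,280,295,7.2);d=c('s0',295,140,395,235,6)
cv2.imwrite('pics/cb.png',b);cv2.imwrite('pics/cd.png',d)
```

```text
(no output)
```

View pics/ca.png

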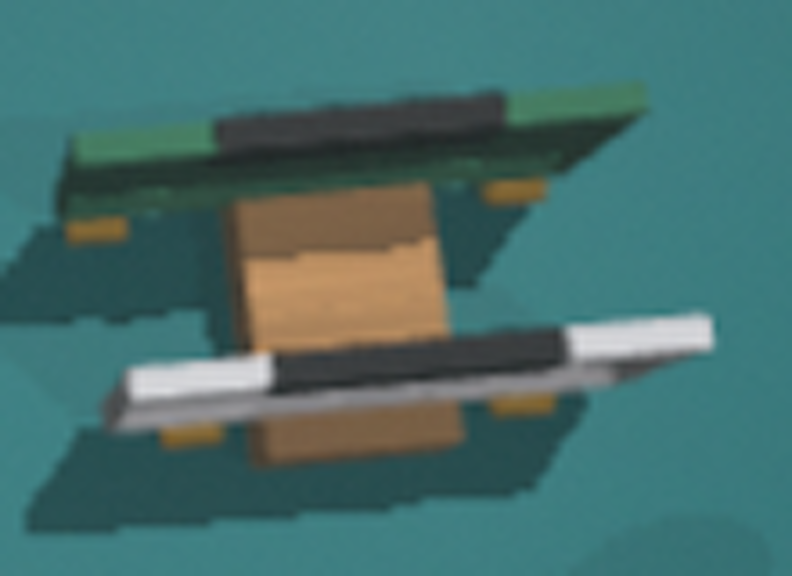

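View pics/cb.png

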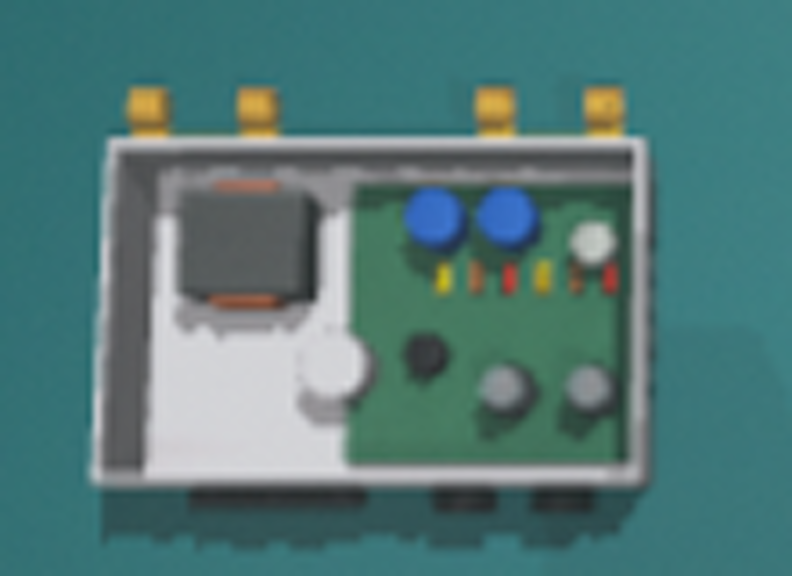

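View pics/cd.png

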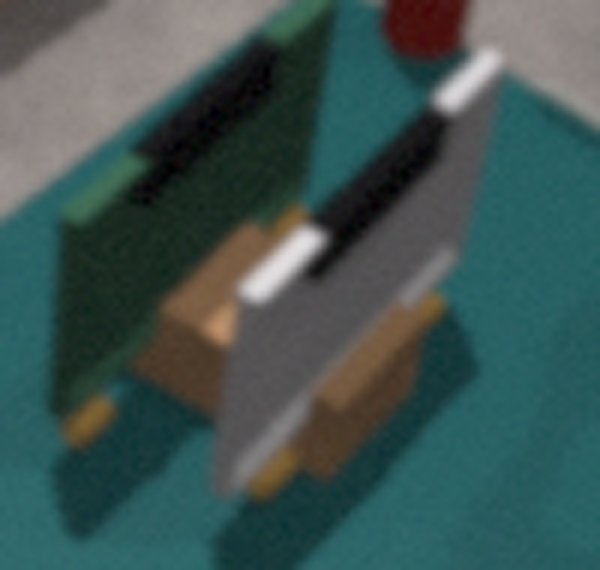

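```bash
cat > fit.py <<'E'
from h import *
from scipy.optimize import least_squares
m=load('t0')
def fit(P,U,z,x0,mask=None):
    P=np.array(P)/1000;U=np.array(U)
    def f(q):
        c,s=np.cos(q[2]),np.sin(q[2]);X=P@np.array([[c,-s,0],[s,c,0],[0,0,1]]).T+[q[0],q[1],z]
        r=proj(m,X)-U
        return np.where(np.isnan(r),0,r).ravel()
    s=least_squares(f,x0);return s.x,s.fun.reshape(-1,2).round(2)
n=np.nan
def px(l,o): return [[o[0]+a/7.2,o[1]+b/7.2] for a,b in l]
L=px([(130,372),(128,402),(712,315),(714,348),(272,357),(275,392),(563,328),(568,364),(192,446),(524,414)],(300,195))
for flip in(0,1):
    P=[(12,108,149),(0,108,149),(12,-108,149),(0,-108,149),(13,55,151),(-1,55,151),(13,-55,151),(-1,-55,151)]
    K=[(-8,70,0),(-8,-70,0)]
    if flip: P=[(12-a,b,c) for a,b,c in P];K=[(12-8,70,0),(12-8,-70,0)]  # body kept, knuckles on other side
    x,r=fit(P+K,L,.017,[.5,-.1,0]);print('lid flip',flip,x.round(4),r.tolist())
Pc=[(68,108,85),(68,-108,85),(-68,108,85),(-68,-108,85)]
C=px([(110,138),(648,138),(93,484),(645,488)],(170,215))
x,r=fit(Pc,C,0,[.5,.2,0]);print('case rim',x.round(4),r.tolist())
K=[(81+7.5,70,85+3),(81+7.5,-70,88)]
KC=px([(202,88),(549,88)],(170,215))
x,r=fit(Pc+K,C+KC,0,[.5,.2,0]);print('case',x.round(4),r.tolist())
c,s=np.cos(x[2]),np.sin(x[2]);print('hinge mid',x[0]+.081*c,x[1]+.081*s)
G=px([(75,137),(78,165),(645,83),(647,110)],(300,195))
x,r=fit([(12,108,149),(0,108,149),(12,-108,149),(0,-108,149)],G,.017,[.6,-.1,0]);print('green',x.round(4),r.tolist())
s=robot.observe();print(s['tool_pos'],s['tool_rot'],s['time'])
E
python3 fit.py
```

```text
lid flip 0 [ 0.4735 -0.1951  0.0658] [[-0.32, -0.1], [0.47, 0.21], [-0.55, 0.13], [-0.13, 0.01], [-0.23, -0.37], [0.01, -0.0], [0.46, -0.26], [0.54, -0.04], [-0.02, 0.21], [-0.28, 0.28]]
lid flip 1 [ 0.4716 -0.1952  0.066 ] [[0.28, 5.1], [0.04, -3.55], [0.26, 5.3], [-0.72, -3.75], [0.52, 5.58], [-0.56, -4.51], [1.34, 5.67], [-0.13, -4.55], [-0.42, -3.09], [-0.76, -3.03]]
case rim [ 0.4623  0.182  -0.033 ] [[0.27, 0.28], [-0.06, 0.41], [0.1, -0.12], [-0.31, -0.53]]
case [ 0.4625  0.1825 -0.0301] [[0.01, 0.34], [-0.32, 0.26], [-0.03, -0.06], [-0.44, -0.69], [0.41, 0.13], [0.38, 0.08]]
hinge mid 0.5434632179679446 0.18008971513252886
green [ 0.5631 -0.1792  0.066 ] [[-0.14, -0.21], [-0.06, 0.23], [-0.09, -0.29], [0.3, 0.27]]
[ 0.23290185 -0.47014945  0.24491868] [-3.14024851e+00 -1.95368830e-04  4.59822143e-01] 0.1
```

Residuals are under 0.6 px. The aluminium lid's outer face points away from the robot, and its yaw is 0.066. The case's yaw is about −0.03. I'll move above the pull bar first.

```bash
cat >> h.py <<'E'
def go(pos,yaw,roll=np.pi,pitch=0):
    s=robot.observe();A=Ro.from_euler('xyz',s['tool_rot']);B=Ro.from_euler('xyz',[roll,pitch,yaw])
    print('t',s['time'],'pos',np.round(s['tool_pos'],4),'rot',np.round(s['tool_rot'],4),'F',np.round(s['contact_force'],2),'grip',np.round(s['grip_force'],1),np.round(s['opening'],4))
    print('shift',A.inv().apply(np.array(pos)-s['tool_pos']).round(4),'turn',(A.inv()*B).as_rotvec().round(4))
E
python3 -c "
from h import *
go([.4795,-.1947,.25],1.637)"
```

```text
t 0.1 pos [ 0.2329 -0.4701  0.2449] rot [-3.1402e+00 -2.0000e-04  4.5980e-01] F [ 0.08  0.1  -0.35] grip 0.0 0.0918
shift [ 0.3432 -0.1374 -0.0048] turn [-1.1000e-03 -1.0000e-03 -1.1772e+00]
```

>>> arm_command(moves=[[[0.043,-0.017,-0.005],[0,0,-0.147],0.0918],[[0.086,-0.034,-0.005],[0,0,-0.294],0.0918],[[0.129,-0.051,-0.005],[0,0,-0.441],0.08],[[0.172,-0.069,-0.005],[0,0,-0.588],0.07],[[0.215,-0.086,-0.005],[0,0,-0.735],0.06]])

```text
time: 0.6
tool_pos: [0.3883, -0.2963, 0.2503]
tool_rot: [-3.141, -0.0, 1.2]
contact_force: [1.4, 0.7, -0.3]
opening: 0.0722
grip_force: 0.0
```

```bash
python3 -c "
from h import *
go([.4795,-.1947,.25],1.637)"
```

```text
t 0.6 pos [ 0.3883 -0.2963  0.2503] rot [-3.1411e+00 -2.0000e-04  1.2005e+00] F [ 1.42  0.69 -0.31] grip 0.0 0.0722
shift [0.1278 0.0483 0.0003] turn [-4.000e-04 -3.000e-04 -4.365e-01]
```

>>> arm_command(moves=[[[0.043,0.016,0],[0,0,-0.146],0.06],[[0.086,0.032,0],[0,0,-0.292],0.06],[[0.128,0.048,0],[0,0,-0.44],0.06],[[0.128,0.048,0],[0,0,-0.44],0.06],[[0.128,0.048,0],[0,0,-0.44],0.06]])

```text
time: 1.1
tool_pos: [0.4793, -0.1957, 0.25]
tool_rot: [-3.14, -0.0, 1.636]
contact_force: [-1.4, 0.7, 0.1]
opening: 0.0598
grip_force: 0.0
```

Run:
```python
from h import *
go([.4795,-.1947,.156],1.637)
snap('wrist','w1')
m=load('w1');im=m['im'][:,:,::-1].copy()
q=[.4735,-.1951,.0658];c,s=np.cos(q[2]),np.sin(q[2])
P=np.array([(0,108,149),(12,108,149),(0,-108,149),(12,-108,149),(-1,55,151),(13,55,151),(-1,-55,151),(13,-55,151)])/1000
X=P@np.array([[c,-s,0],[s,c,0],[0,0,1]]).T+[q[0],q[1],.017]
for p in proj(m,X):
    if (abs(p)<2000).all(): cv2.drawMarker(im,tuple(int(round(v)) for v in p),(0,0,255),0,9,1)
print(proj(m,X).round(1).tolist())
cv2.imwrite('pics/w1o.png',cv2.resize(im,(800,600),interpolation=cv2.INTER_CUBIC))
```

```text
t 1.1 pos [ 0.4793 -0.1957  0.25  ] rot [-3.1405e+00 -2.0000e-04  1.6362e+00] F [-1.38  0.67  0.1 ] grip 0.0 0.0598
shift [0.001  0.0004 0.094 ] turn [-0.0011 -0.0002 -0.0008]
[[271.8, 55.7], [291.5, 55.7], [273.9, 359.4], [289.4, 359.4], [270.8, 144.9], [292.5, 144.9], [272.0, 298.7], [291.2, 298.8]]
```

View pics/w1o.png

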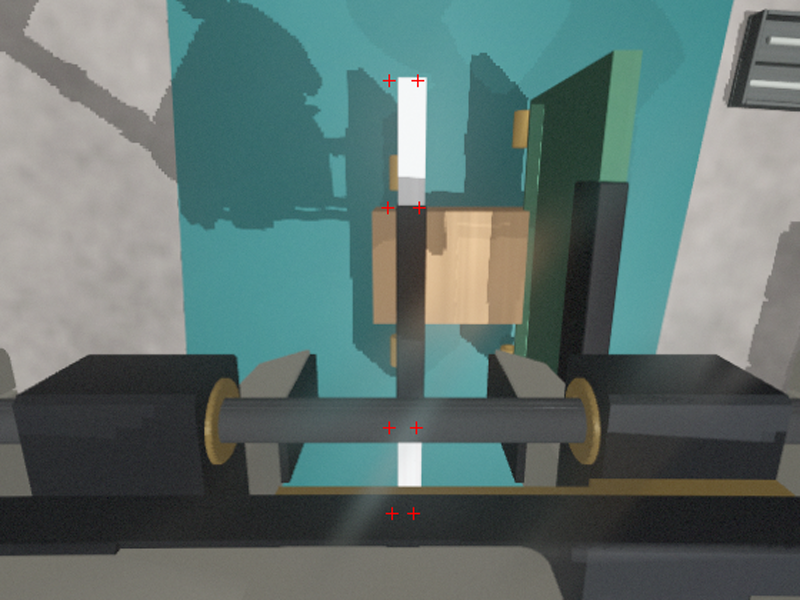

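The wrist view shows the bar centred at column 412, against a predicted 403 (display px), so the lid is about 3.5–4 mm further in +x. Yaw agrees. I'll correct by +3.5 mm and descend with the fingers at 60 mm.

>>> arm_command(moves=[[[0.001,0.0035,0.02],[0,0,0],0.06],[[0.001,0.0035,0.045],[0,0,0],0.06],[[0.001,0.0035,0.07],[0,0,0],0.06],[[0.001,0.0035,0.085],[0,0,0],0.06],[[0.001,0.0035,0.094],[0,0,0],0.06]])

```text
time: 1.65
tool_pos: [0.4811, -0.1965, 0.1552]
tool_rot: [-3.14, -0.001, 1.631]
contact_force: [-0.7, 0.0, 0.4]
opening: 0.0602
grip_force: 0.0
```

>>> arm_command(moves=[[[0,0,0],[0,0,0],0.03],[[0,0,0],[0,0,0],0.02],[[0,0,0],[0,0,0],0.01],[[0,0,0],[0,0,0],0.005],[[0,0,0],[0,0,0],0.0]], squeeze=5)

```text
time: 2.15
tool_pos: [0.4828, -0.1954, 0.1571]
tool_rot: [3.141, 0.001, 1.635]
contact_force: [-0.1, 0.9, 0.2]
opening: 0.0247
grip_force: 0.0
```

>>> arm_command(moves=[[[0,0,0],[0,0,0],0.0],[[0,0,0],[0,0,0],0.0],[[0,0,0],[0,0,0],0.0],[[0,0,0],[0,0,0],0.0],[[0,0,0],[0,0,0],0.0]])

```text
time: 2.65
tool_pos: [0.4828, -0.1954, 0.1568]
tool_rot: [3.141, 0.0, 1.635]
contact_force: [1.0, 0.9, 3.1]
opening: 0.014
grip_force: 5.0
```

Gripped at 14 mm opening, well centred. I'll firm up the grip and lift.

>>> arm_command(moves=[[[0,0,0],[0,0,0],0.0],[[0,0,0],[0,0,0],0.0],[[0,0,0],[0,0,0],0.0],[[0,0,-0.005],[0,0,0],0.0],[[0,0,-0.015],[0,0,0],0.0]], squeeze=35)

```text
time: 3.15
tool_pos: [0.4818, -0.1949, 0.1706]
tool_rot: [-3.139, -0.002, 1.635]
contact_force: [0.5, 1.1, -5.4]
opening: 0.0136
grip_force: 35.0
```

>>> arm_command(moves=[[[0,0,-0.025],[0,0,0],0.0],[[0,0,-0.055],[0,0,0],0.0],[[0,0,-0.085],[0,0,0],0.0],[[0,0,-0.11],[0,0,0],0.0],[[0,0,-0.12],[0,0,0],0.0]])

```text
time: 3.65
tool_pos: [0.4828, -0.1957, 0.2941]
tool_rot: [3.139, 0.002, 1.635]
contact_force: [-0.0, -0.9, -4.2]
opening: 0.0139
grip_force: 35.0
```

Run:
```python
from h import *
go([.5495,.180,.30],1.541)
```

```text
t 3.65 pos [ 0.4828 -0.1957  0.2941] rot [3.1393e+00 2.2000e-03 1.6347e+00] F [-0.05 -0.94 -4.23] grip 35.0 0.0139
shift [ 0.3707  0.0906 -0.0065] turn [0.0024 0.002  0.0937]
```

Lifted (4.2 N weight). Carrying it to a point above the hinge line.

>>> arm_command(moves=[[[0.02,0.005,-0.006],[0,0,0.01],0.0],[[0.055,0.015,-0.006],[0,0,0.02],0.0],[[0.095,0.025,-0.006],[0,0,0.03],0.0],[[0.135,0.035,-0.006],[0,0,0.04],0.0],[[0.175,0.045,-0.006],[0,0,0.05],0.0]])

```text
time: 4.15
tool_pos: [0.5156, -0.0164, 0.2965]
tool_rot: [-3.139, -0.0, 1.584]
contact_force: [1.3, -0.5, -4.0]
opening: 0.0141
grip_force: 35.0
```

>>> arm_command(moves=[[[0.04,0.01,0],[0,0,0.01],0.0],[[0.08,0.02,0],[0,0,0.02],0.0],[[0.12,0.03,0],[0,0,0.03],0.0],[[0.155,0.037,0],[0,0,0.04],0.0],[[0.18,0.042,0],[0,0,0.044],0.0]])

```text
time: 4.65
tool_pos: [0.5552, 0.165, 0.2961]
tool_rot: [-3.139, 0.0, 1.542]
contact_force: [0.4, 0.5, -4.3]
opening: 0.0137
grip_force: 35.0
```

Run:
```python
from h import *
go([.5515,.180,.30],1.541)
```

```text
t 4.65 pos [0.5552 0.165  0.2961] rot [-3.1386e+00  5.0000e-04  1.5420e+00] F [ 0.42  0.46 -4.26] grip 35.0 0.0137
shift [ 0.0149 -0.0041 -0.0039] turn [-0.0029  0.0005  0.001 ]
```

>>> arm_command(moves=[[[0.008,-0.002,0.01],[0,0,0],0.0],[[0.015,-0.004,0.02],[0,0,0],0.0],[[0.015,-0.004,0.03],[0,0,0],0.0],[[0.015,-0.004,0.04],[0,0,0],0.0],[[0.015,-0.004,0.041],[0,0,0],0.0]])

```text
time: 5.15
tool_pos: [0.5515, 0.1766, 0.2545]
tool_rot: [-3.138, 0.001, 1.539]
contact_force: [0.0, 0.4, -4.1]
opening: 0.0137
grip_force: 35.0
```

>>> arm_command(moves=[[[0,0,0],[0,0,0],0.0],[[0,0,0],[0,0,0],0.0],[[0,0,0],[0,0,0],0.0],[[0,0,0],[0,0,0],0.0],[[0,0,0],[0,0,0],0.0]])

```text
time: 5.65
tool_pos: [0.5523, 0.1779, 0.2568]
tool_rot: [3.141, -0.0, 1.541]
contact_force: [-0.1, 0.6, -3.6]
opening: 0.0143
grip_force: 35.0
```

Run:
```python
from h import *
go([.5515,.180,.225],1.541)
for n,f in(('top','t2'),('side','s2'),('wrist','w2')): snap(n,f)
# mean of several frames for side to cut noise
a=load('t2')['im'][195:305,165:285,::-1];b=load('s2')['im'][170:340,190:340,::-1];w=load('w2')['im'][:,:,::-1]
A=cv2.resize(a,(440,403),interpolation=cv2.INTER_CUBIC)
B=cv2.resize(b,(800*0+525,595),interpolation=cv2.INTER_CUBIC)
cv2.imwrite('pics/s2c.png',B)
C=np.zeros((600,800,3),np.uint8);C[:300,:400]=cv2.resize(w,(400,300));C[:,400:]=0
A=cv2.resize(a[:,:],(660,605),interpolation=cv2.INTER_CUBIC)[:600]
cv2.imwrite('pics/t2c.png',A)
```

```text
t 5.65 pos [0.5523 0.1779 0.2568] rot [ 3.1411e+00 -1.0000e-04  1.5408e+00] F [-0.1   0.56 -3.61] grip 35.0 0.0143
shift [ 0.0021 -0.0009  0.0318] turn [ 0.0005 -0.0001 -0.0002]
```

View pics/s2c.png

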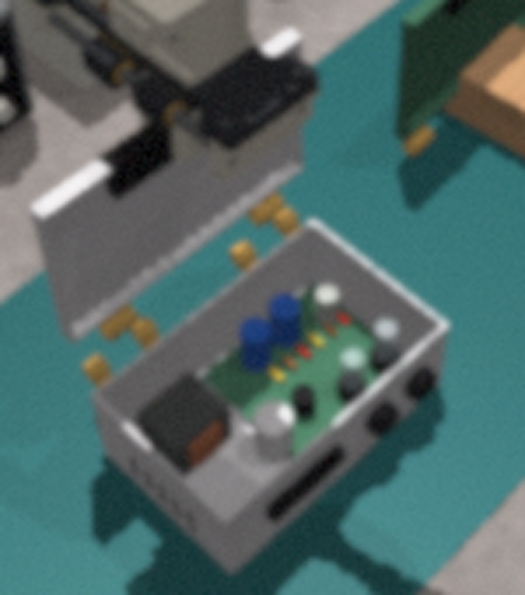

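The side view shows the lid's knuckles at crop (118,323) and (266,210). The case's knuckles are at (97,369), (145,331), (242,254) and (288,218).

View pics/t2c.png

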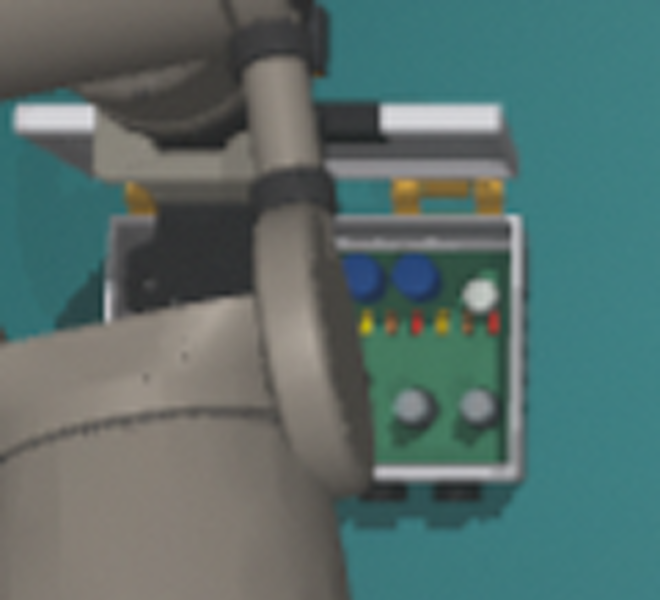

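```bash
cat > meas.py <<'E'
from h import *
import sys
s=robot.observe();tp=np.array(s['tool_pos']);yaw=s['tool_rot'][2]-np.pi/2
m=robot.camera_model('side');m={k:np.array(v) for k,v in m.items()}
im=np.mean([robot.read_camera('side') for _ in range(8)],0)
f=im[170:340,190:340].astype(np.float32);f=cv2.resize(f,None,fx=4,fy=4,interpolation=cv2.INTER_CUBIC)
k=f[:,:,0]-f[:,:,2]   # brass: red >> blue
mask=((k>60)&(f[:,:,1]-f[:,:,2]>25)).astype(np.uint8)
n,l,st,c=cv2.connectedComponentsWithStats(mask)
for i in range(1,n):
    if st[i,4]>60: print(st[i],((c[i]+.5)/4-.5+[190,170]).round(2))
o=np.clip(f,0,255).astype(np.uint8)[:,:,::-1].copy();o=o[60:470,:420]
cs=cv2.findContours(mask[60:470,:420],cv2.RETR_LIST,cv2.CHAIN_APPROX_NONE)[0]
o=cv2.resize(o,None,fx=1.4,fy=1.4)
cv2.drawContours(o,[(q*1.4).astype(int) for q in cs],-1,(255,0,255),1)
cv2.imwrite('pics/m1.png',o)
cy,sy=np.cos(yaw),np.sin(yaw);R=np.array([[cy,-sy,0],[sy,cy,0],[0,0,1]])
for y in(70,-70):
    X=tp+R@np.array([-.006,y/1000,-.1398]);print('pred lid knuckle',X.round(4),proj(m,X).round(2))
x,y,w=.5465,.180,-.030;R=np.array([[np.cos(w),-np.sin(w),0],[np.sin(w),np.cos(w),0],[0,0,1]])
for d in(92,48,-48,-92): print('pred case k',proj(m,[x,y,.085]+R@[0,d/1000,0]).round(2))
E
python3 meas.py
```

```text
[ 538   37   62   92 3148] [333.96 190.37]
[468 149  23  22 296] [309.34 209.46]
[290 226  47  37 912] [268.29 230.56]
[266 278  21  24 373] [258.93 241.97]
[119 355  55  35 853] [226.65 262.57]
[355 383  14  12 109] [279.97 266.8 ]
[ 99 409  20  24 341] [216.96 274.73]
[310 421  14  14 144] [268.78 276.51]
pred lid knuckle [0.5483 0.248  0.1168] [[224.18 260.84]]
pred lid knuckle [0.5441 0.1081 0.1168] [[266.32 228.53]]
pred case k [[218.01 273.94]]
pred case k [[231.72 263.27]]
pred case k [[259.92 241.31]]
pred case k [[272.08 231.83]]
```

View pics/m1.png

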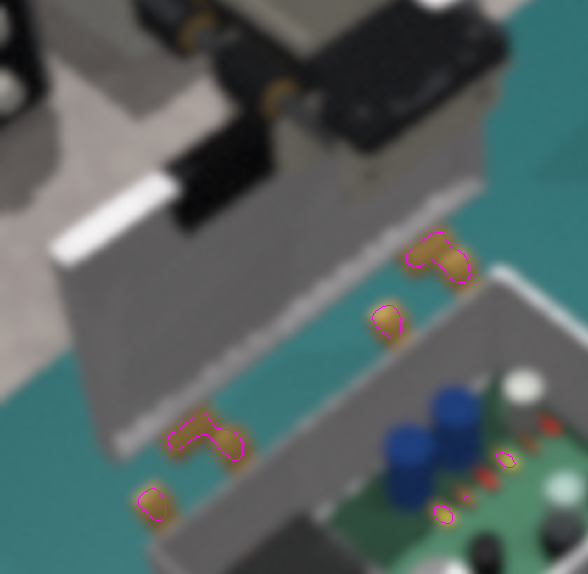

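The estimates agree: the case hinge is at about (0.547, 0.180). I'll shift +2 mm in y and ease down, checking force.

>>> arm_command(moves=[[[0.002,0.0005,0.003],[0,0,0],0.0],[[0.002,0.0005,0.007],[0,0,0],0.0],[[0.002,0.0005,0.011],[0,0,0],0.0],[[0.002,0.0005,0.015],[0,0,0],0.0],[[0.002,0.0005,0.018],[0,0,0],0.0]])

```text
time: 6.7
tool_pos: [0.5526, 0.1798, 0.2379]
tool_rot: [-3.141, 0.0, 1.541]
contact_force: [0.9, -0.2, -4.0]
opening: 0.0139
grip_force: 35.0
```

>>> arm_command(moves=[[[0,0,0.002],[0,0,0],0.0],[[0,0,0.004],[0,0,0],0.0],[[0,0,0.005],[0,0,0],0.0],[[0,0,0.005],[0,0,0],0.0],[[0,0,0.005],[0,0,0],0.0]])

```text
time: 7.2
tool_pos: [0.5529, 0.1798, 0.2337]
tool_rot: [3.141, 0.0, 1.541]
contact_force: [-0.3, 0.3, -3.5]
opening: 0.0134
grip_force: 35.0
```

No contact, and the knuckles are entering the gaps. I'll ease down the remaining 9 mm and look.

>>> arm_command(moves=[[[0,0,0.002],[0,0,0],0.0],[[0,0,0.004],[0,0,0],0.0],[[0,0,0.006],[0,0,0],0.0],[[0,0,0.0075],[0,0,0],0.0],[[0,0,0.0085],[0,0,0],0.0]])

```text
time: 7.7
tool_pos: [0.5527, 0.1798, 0.2247]
tool_rot: [-3.141, 0.0, 1.541]
contact_force: [-0.5, 0.0, -4.5]
opening: 0.0137
grip_force: 35.0
```

>>> arm_command(moves=[[[0,0,0],[0,0,0],0.0],[[0,0,0],[0,0,0],0.0],[[0,0,0],[0,0,0],0.0],[[0,0,0],[0,0,0],0.0],[[0,0,0],[0,0,0],0.0]])

```text
time: 8.2
tool_pos: [0.5528, 0.1798, 0.225]
tool_rot: [3.141, 0.0, 1.541]
contact_force: [-1.0, -0.1, -3.8]
opening: 0.0138
grip_force: 35.0
```

Run:
```python
from h import *
go([.553,.180,.2248],1.541)
t=np.mean([robot.read_camera('top') for _ in range(8)],0);s=np.mean([robot.read_camera('side') for _ in range(8)],0)
np.savez('pics/f3.npz',t=t,s=s)
A=cv2.resize(t[222:240,175:265,::-1].astype(np.float32),(800,160),interpolation=cv2.INTER_CUBIC)
B=cv2.resize(s[222:288,205:285,::-1].astype(np.float32),(533,440),interpolation=cv2.INTER_CUBIC)
C=np.zeros((600,800,3));C[:160]=A;C[160:,:533]=B
cv2.imwrite('pics/f3.png',np.clip(C,0,255))
```

```text
t 8.2 pos [0.5528 0.1798 0.225 ] rot [3.1415e+00 1.0000e-04 1.5408e+00] F [-0.99 -0.14 -3.8 ] grip 35.0 0.0138
shift [0.0002 0.0002 0.0002] turn [ 0.0001  0.0001 -0.0002][ WARN:0@9.356] global loadsave.cpp:1063 imwrite_ Unsupported depth image for selected encoder is fallbacked to CV_8U.
```

View pics/f3.png

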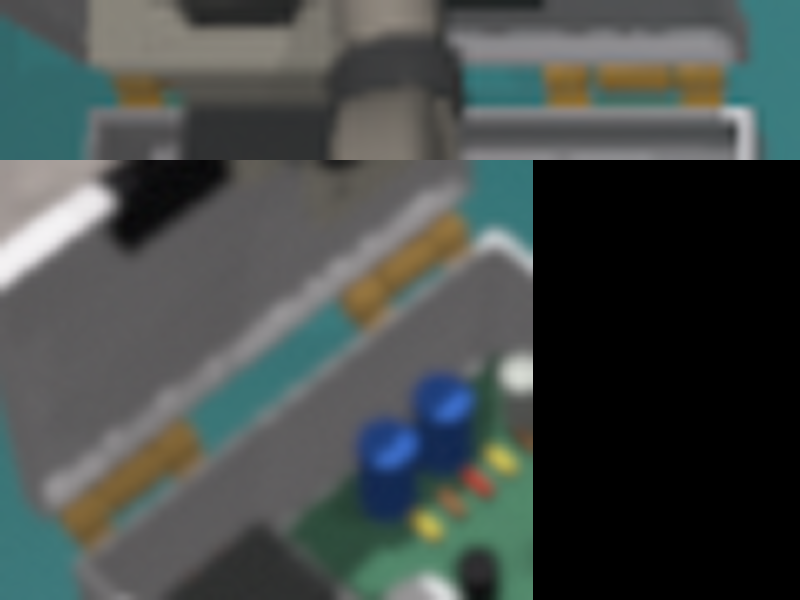

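The lid is in with no contact and looks centred along y. I'll check fore-aft and height numerically, using edge profiles across the lid knuckle and its neighbouring case knuckles.

```bash
cat > prof.py <<'E'
from h import *
from scipy.ndimage import map_coordinates as mc
d=np.load('pics/f3.npz')
w=-.030;R=np.array([[np.cos(w),-np.sin(w),0],[np.sin(w),np.cos(w),0],[0,0,1]]);O=np.array([.5468,.180,.085])
for n,key,ax in(('top','t',[1,0,0]),('side','s',[0,0,1]),):
    m={k:np.array(v) for k,v in robot.camera_model(n).items()};im=d[key]
    off=np.arange(-16,15,1.5)
    print(n,'offset mm',off.tolist())
    for c,nm in((92,'caseL'),(70,'LID'),(48,'case'),(-48,'case'),(-70,'LID'),(-92,'case')):
        if n=='top' and c>0: continue
        P=[]
        for q in np.arange(-4,4.1,1):
            X=O+np.outer(np.ones(len(off)),R@[0,(c+q)/1000,0])+np.outer(off/1000,ax)
            uv=proj(m,X);P.append([mc(im[:,:,k],[uv[:,1],uv[:,0]],order=1) for k in range(3)])
        P=np.mean(P,0);print(nm,c,'R-B',(P[0]-P[2]).round(0).astype(int).tolist());print('      R  ',P[0].round(0).astype(int).tolist())
E
python3 prof.py
```

```text
top offset mm [-16.0, -14.5, -13.0, -11.5, -10.0, -8.5, -7.0, -5.5, -4.0, -2.5, -1.0, 0.5, 2.0, 3.5, 5.0, 6.5, 8.0, 9.5, 11.0, 12.5, 14.0]
case -48 R-B [11, 29, 60, 76, 69, 65, 64, 66, 72, 67, 52, 32, 8, -1, -2, -2, -2, -2, -2, -2, -2]
      R   [130, 141, 138, 133, 125, 120, 117, 119, 126, 131, 134, 134, 133, 135, 139, 138, 133, 120, 101, 90, 82]
LID -70 R-B [-5, -10, -21, -21, -9, 15, 50, 70, 76, 70, 55, 33, 8, -2, -2, -2, -2, -2, -3, -3, -3]
      R   [121, 117, 90, 76, 81, 92, 109, 122, 129, 134, 137, 136, 134, 136, 140, 139, 136, 123, 106, 93, 83]
case -92 R-B [9, 26, 56, 71, 65, 62, 61, 63, 69, 64, 50, 30, 7, -1, -1, -2, -3, -3, -3, -3, -3]
      R   [135, 144, 138, 131, 124, 119, 116, 119, 126, 131, 134, 135, 134, 136, 140, 139, 136, 127, 114, 99, 83]
side offset mm [-16.0, -14.5, -13.0, -11.5, -10.0, -8.5, -7.0, -5.5, -4.0, -2.5, -1.0, 0.5, 2.0, 3.5, 5.0, 6.5, 8.0, 9.5, 11.0, 12.5, 14.0]
caseL 92 R-B [54, 57, 59, 61, 63, 65, 67, 69, 70, 72, 72, 72, 71, 68, 64, 58, 50, 42, 33, 24, 17]
      R   [113, 112, 112, 113, 115, 118, 120, 122, 124, 126, 127, 128, 128, 127, 126, 124, 12
[... 379 characters left out ...]
23, 124, 125, 124, 124, 122, 120, 118, 115, 113, 112, 113, 114]
case -48 R-B [55, 59, 63, 66, 69, 72, 74, 77, 79, 80, 81, 81, 79, 76, 71, 64, 56, 47, 37, 28, 20]
      R   [120, 119, 120, 122, 124, 128, 131, 135, 138, 141, 143, 144, 143, 142, 140, 137, 135, 132, 131, 131, 131]
LID -70 R-B [9, 21, 33, 44, 55, 63, 70, 74, 77, 79, 80, 80, 79, 76, 71, 64, 56, 47, 37, 27, 20]
      R   [98, 102, 107, 112, 118, 123, 128, 133, 137, 139, 141, 142, 142, 141, 139, 136, 133, 130, 129, 129, 130]
case -92 R-B [55, 59, 63, 66, 69, 71, 73, 74, 76, 76, 75, 73, 69, 63, 55, 46, 35, 24, 16, 8, 3]
      R   [122, 121, 121, 123, 125, 127, 131, 134, 137, 139, 141, 141, 139, 137, 133, 129, 125, 122, 121, 122, 124]
```

```bash
sed -e "s#d=np.load('pics/f3.npz')#d={'t':load('t0')['im'].astype(float)}#" -e "s/,('side','s',\[0,0,1\]),)/,)/" -e "s/if n=='top' and c>0: continue/pass/" prof.py > prof0.py; python3 prof0.py
python3 - <<'E'
from h import *
print(robot.observe()['time'])
E
```

```text
top offset mm [-16.0, -14.5, -13.0, -11.5, -10.0, -8.5, -7.0, -5.5, -4.0, -2.5, -1.0, 0.5, 2.0, 3.5, 5.0, 6.5, 8.0, 9.5, 11.0, 12.5, 14.0]
caseL 92 R-B [15, 38, 83, 108, 84, 73, 87, 99, 108, 114, 117, 116, 111, 95, 67, 23, -35, -61, -62, -63, -64]
      R   [190, 207, 193, 175, 145, 131, 148, 162, 174, 182, 185, 184, 178, 167, 149, 116, 70, 50, 50, 51, 51]
LID 70 R-B [-5, -9, -19, -32, -50, -62, -64, -65, -65, -65, -65, -65, -65, -65, -65, -64, -64, -64, -64, -64, -65]
      R   [168, 167, 115, 75, 61, 52, 52, 53, 53, 53, 53, 53, 53, 53, 53, 53, 52, 52, 52, 52, 52]
case 48 R-B [15, 39, 84, 107, 86, 77, 87, 98, 109, 116, 118, 116, 110, 91, 63, 18, -41, -64, -65, -65, -65]
      R   [186, 206, 194, 176, 149, 137, 149, 162, 177, 185, 188, 185, 177, 164, 145, 112, 69, 52, 53, 53, 54]
case -48 R-B [15, 41, 88, 107, 87, 80, 87, 97, 112, 120, 124, 123, 119, 101, 73, 25, -34, -58, -65, -67, -67]
      R   [188, 206, 195, 178, 153, 142, 150, 163, 181, 192, 198, 197, 191, 174, 151, 115, 70, 56, 57, 57, 57]
LID -70 R-B [-6, -11, -22, -36, -54, -64, -65, -65, -65, -64, -64, -64, -64, -64, -64, -65, -65, -65, -66, -67, -67]
      R   [170, 164, 114, 79, 64, 56, 56, 57, 57, 57, 58, 58, 58, 57, 56, 56, 57, 57, 57, 57, 57]
case -92 R-B [14, 40, 85, 103, 84, 78, 86, 95, 108, 114, 116, 117, 118, 101, 75, 25, -36, -59, -66, -68, -68]
      R   [188, 205, 194, 176, 151, 142, 150, 162, 177, 185, 189, 191, 191, 177, 155, 116, 70, 58, 58, 59, 58]
9.0
```

Both views suggest the lid sits about 1 mm too far in +x. Height and y are right. I'll shift −1 mm, settle and hand in.

>>> arm_command(moves=[[[0,-0.0005,0],[0,0,0],0.0],[[0,-0.001,0],[0,0,0],0.0],[[0,-0.001,0],[0,0,0],0.0],[[0,-0.001,0],[0,0,0],0.0],[[0,-0.001,0],[0,0,0],0.0]])

```text
time: 9.5
tool_pos: [0.5518, 0.1799, 0.225]
tool_rot: [3.142, 0.0, 1.541]
contact_force: [0.4, 0.5, -4.1]
opening: 0.014
grip_force: 35.0
```

>>> arm_command(moves=[[[0,0,0],[0,0,0],0.0],[[0,0,0],[0,0,0],0.0],[[0,0,0],[0,0,0],0.0],[[0,0,0],[0,0,0],0.0],[[0,0,0],[0,0,0],0.0]])

```text
time: 10.0
tool_pos: [0.5518, 0.1799, 0.225]
tool_rot: [3.141, 0.0, 1.541]
contact_force: [0.4, 0.4, -3.7]
opening: 0.0139
grip_force: 35.0
```

Run:
```python
from h import *
go([.552,.180,.2248],1.541)
print(robot.hand_in())
```

```text
t 10.0 pos [0.5518 0.1799 0.225 ] rot [3.1415e+00 1.0000e-04 1.5407e+00] F [ 0.39  0.39 -3.73] grip 35.0 0.0139
shift [0.0002 0.0002 0.0002] turn [ 0.0001  0.0001 -0.0003]
the job is handed in; nothing more can be done
None
```

I handed the job in at 10.0 s with the aluminium lid held upright at 35 N and its knuckles in the hinge gaps. By my measurements the bores line up to about 1 mm and the lid hangs free of the case. The hand-in returned no verdict, and I took no picture after the last 1 mm correction.

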